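# Secure a cabinet panel in the sanding jig and set its clamp screw

### The job

The inlaid cabinet panel lies in the sanding jig: turn the brass turnbutton all the way across the panel's edge to its stop so that the panel cannot lift, then screw the red thumbscrew on the blue clamp in (clockwise seen from above) until it seats. Back the thumbscrew off a quarter turn so that the clamp does not bow the panel, and finish there with the gripper still closed on the thumbscrew, holding it still while I set its lock nut. Leave the panel, the sanding block on it, the sander and the handled weight where they are.

Things in the scene. Friction and masses are not known exactly. Their poses are not given: they have to be found in the camera images.
- turnbutton_grip (a point): Grip point of the brass turnbutton, on its upright pivot: a flat bar 80 mm long, 16 wide, 8 thick, with a ridge along its middle, 50 long, 12 thick, 30 tall, pinched from above. The point is 21 above the bar's top, 9 below the ridge's top, 63 above the table; its y axis runs along bar and ridge and turns with them, z up. It stands on the jig's rail, left or right of the blue clamp.
- turnbutton (a joint): Angle, rad. 0: bar parked along the rail (the jig's y). It grows as the button turns clockwise seen from above, to a hard stop at 1.571: bar square to the rail, one end 22 mm over the panel's edge, 5 mm above its top. Starts at 0 to 0.3. Friction 0.05 N m; stays where it is left.
- thumbscrew_grip (a point): Grip point of the red thumbscrew, on its upright axis: a wing 46 mm long, 12 thick, pinched from above, over a collar 28 in diameter, 6 high. The point is 22 above the collar, 10 below the wing's top, 111 above the table; its x axis runs along the wing and turns with it, z up; a white dot on top marks the +x end. It stands at the free end of the blue clamp's arm.
- thumbscrew (a joint): Angle, rad. 0: seated, a hard stop; the white dot then points straight away from the clamp's post (jig +x). Grows as the screw is backed off, counter-clockwise seen from above, to a stop at 3.4. Starts at 1.0 to 2.6; clockwise screws it in. A quarter turn is 1.571. Friction 0.06 N m; stays where it is left; does not visibly rise or sink.
- clamp: Fixed blue clamp on the jig's rail, left or right of the turnbutton; origin at the centre of its foot, 31 mm above the table. Post 36 square, 46 tall; the arm, 30 wide, its top level with the post's, runs along +x over the panel; the thumbscrew's axis is at x = 65 mm. Nothing of it but the screw rises over 50 mm.
- jig: Fixed plywood sanding jig, board 340 by 380 by 12 mm; origin on the table near the board's middle, x from the rail towards the panel (about away from the robot), y along the rail, z up. Its wooden rail (30 wide, top 31 above the table) runs along y at x = -120 mm.
- panel: Loose cabinet panel 220 by 300 by 18 mm, of pale wood with dark inlay lines, lying on the jig's board between the low fences (2 to 3 mm play); origin at the centre of its underside. To stay where it is.
- sanding_block: Cork sanding block with a black rubber sole, 118 by 70 by 40 mm, lying on the far half of the panel; origin at the centre of its underside. To stay where it is.
- sander: Orbital sander with green grip, about 130 by 100 by 135 mm plus a black dust box to its -x, on the bench to the robot's right of the jig; origin at the centre of its underside. To stay where it is.
- weight: Wooden weight block 100 by 120 by 75 mm with a bent steel bar handle, 157 high in all, on the bench to the left of the jig; origin at the centre of its underside. To stay where it is.

How it is judged:
On the way, in this order (a step that is already met when the one before it is completed fails the run):
1. the turnbutton is turned across the panel's edge (value of joint turnbutton above 1.35 rad), for 0.2 s.
2. the thumbscrew is screwed in until it seats, the turnbutton still across (value of joint turnbutton above 1.35 rad and value of joint thumbscrew below 0.06 rad), for 0.1 s.
At the end, for the whole second after the job is handed in: Turnbutton across the panel edge (above 1.35 rad); thumbscrew, once seated, backed off to 1.571 rad (within 0.26), still, fingers gripping it (over 2 N); panel within 20 mm, and sanding block, sander and weight within 30 mm of their starts (value of joint turnbutton above 1.35 rad and value of joint thumbscrew between 1.311 and 1.831 rad and velocity of joint thumbscrew between -0.1 and 0.1 rad/s and contact force between the fingers and thumbscrew above 2 N and distance of each of sanding_block, sander, weight from where it was at the start of the episode below 0.03 m and distance of panel from where it was at the start of the episode below 0.02 m); the arm keeps its last pose, push and grip.
It fails at once if the panel, sanding block, sander or weight is knocked away (panel over 20 mm, others over 30 mm) (distance of any of sanding_block, sander, weight from where it was at the start of the episode above 0.03 m or distance of panel from where it was at the start of the episode above 0.02 m).
It also fails if it takes over 72 s, if anything falls off the work surface, if the arm or the gripper's body presses on something with over 40 N, if the wrist force passes 120 N, or if a joint passes its speed limit or range.

### The arm

A 7-joint arm with a two-finger parallel gripper is mounted at the origin on the work surface. World frame = base frame: x ahead of the robot, y to its left, z up, the work surface at z = 0. Lengths are in m, angles in rad, forces in N, time in s.
With the tool pointing down it reaches from about 0.4 to 0.85 m from the base axis. Payload 4.5 kg.
Tool frame: the origin (TCP) lies at the very end of the fingers, on their centre line; the grasp point (between the pads) lies 19 mm behind it (r.pinch_z is the distance from the TCP to the grasp point, in m); z points along the fingers, y is the line along which they close (so a half turn about z gives the same grasp; the last joint's range is limited). The gripper opens to 88 mm and grips with 3 to 60 N. Pads are 18 mm wide; open, the fingers measure 123 mm over their backs; the gripper's body (75 mm by 187 mm) begins 45 mm behind the grasp point.
Start: joints at [-1.278, 0.689, -0.195, 1.565, 0.157, 0.902, -0.215], TCP at [0.16, 0.604, 0.239] pointing down, gripper open.
Joint ranges: [-3.01, 3.01], [-0.46, 2.08], [-1.47, 1.51], [0.13, 2.56], [-1, 4.14], [0.04, 2.09], [-2.66, 2.66]. Speed limits (rad/s): [2.57, 2.57, 3.14, 3.14, 3.14, 3.14, 3.14].

### API

Orientations are given as a unit quaternion [x, y, z, w].
In Python, from plant import r, cams gives the robot as it stands.
- The arm moves only by the shell command python3 -m pendant 'ROWS' [FORCE]. ROWS is JSON, a list of rows, each a list of 3 entries, a list of its own where there are three numbers: the closure, from -1 (fully open) to 1 (shut), then the shift along the tool's x, y, z in mm, then the turn, a rotation vector about the tool's x, y, z in degrees. A call has 1 to 8 rows; each row shifts and turns the commanded pose from where the row before left it, along the tool's axes as they then stand; what a row does not reach is not made up. A row lasts 1/8 s, in which the tool goes at most 62.5 mm and 10.7 degrees, less where a joint would pass 70% of its speed; a pose out of reach is approached as far as the arm can. A call with a gripper value outside its range is refused whole. The fingers move at their own pace and stop on an object; FORCE is the grip in N (left out, the last holds). Time passes only in rows, so rows that do not move let the fingers close. It gives the time, the measured TCP pose, the force, the opening and the grip force at its end, in the units of the state.
- r.get_state(): the state, without advancing time (a new reading comes with each control period).
- cams.snapshot(name): name is "scene" or "top" or "wrist"; returns a dict with "img" (400x640x3 uint8, red, green, blue), "camera_matrix" (3x3 intrinsics, pixels), "D" ([k1, k2, p1, p2, k3] as OpenCV has them; the pictures are not rectified), "camera_from_world" (4x4, takes a point from world to camera coordinates); the wrist camera has in their place "tool_from_camera" (4x4, takes a point from camera to tool coordinates, whose origin is the TCP and whose axes are the flange's). Camera axes: x right, y up, looking along -z (the intrinsics and any distortion apply to the point x, -y, -z); pixel columns grow to the right and rows downward; lengths in m; the calibration is good to about 2 mm. A picture is of the moment at which its call begins: read the wrist's pose just before it. There is no depth.
- r.finish_job(): hands the job in; it is judged then, once.
The state is a dict: "clock": time; "q": joint angles; "qd": joint speeds; "joint_torque": joint torques, N m; "tool_pos": TCP position; "eef_rot": TCP orientation; "contact_force": force on the tool from outside, world axes, zero at the start; "moment": the same for the moment, N m; "opening": opening from 0.0 (shut) to 1.0 (fully open); "finger_force": force on a finger pad.
Only numpy, scipy, OpenCV 4.12 (cv2) and the standard library are available. Lean on these libraries where they do the work, as an engineer would, in place of code of your own. Each camera call takes 0.05 s, during which the arm holds its last target. There are 200 camera calls.

## Working session

There is one attempt and no reset: what is moved stays moved. The work goes in short steps, Python scripts to look and compute and a shell command to move; the robot and the scene stay as the last step left them, time stands still between calls to the robot, and variables do not carry over. Pictures are saved under pics/ and viewed, at most 10 in all, crops included, and the job is handed in when it is done.

```bash
ls; mkdir -p pics; python3 - <<'E'
from plant import r,cams
import cv2,numpy as np
print(r.get_state(), r.pinch_z)
for n in("top","scene"):
    s=cams.snapshot(n);cv2.imwrite(f"pics/{n}0.png",s["img"][:,:,::-1]);print(n,s["camera_matrix"],s["D"],s["camera_from_world"])
E
```

```text
pics
{'clock': 0.0, 'q': array([-1.27821206,  0.69000179, -0.19453265,  1.56633873,  0.15729679,
        0.90250592, -0.21508078]), 'qd': array([-0.00167929, -0.00114376, -0.00134263, -0.00109803,  0.0013344 ,
       -0.00161497, -0.0007241 ]), 'joint_torque': array([ 5.37148699e-04, -5.27564764e+01, -1.26654413e+00, -1.53436464e+01,
       -5.25180821e-02,  6.24381937e-03,  1.58766684e-04]), 'tool_pos': array([0.15981595, 0.60356335, 0.23790081]), 'eef_rot': array([ 1.28974111e-01,  9.91647525e-01, -9.28570795e-04, -6.03548727e-05]), 'contact_force': array([ 1.00634053,  0.13971443, -0.37083447]), 'moment': array([-0.02509375,  0.00698136,  0.00270295]), 'finger_force': 0.0, 'opening': 1.0036146776665964} 0.0187
top [[489.68756106   0.         315.40289594]
 [  0.         489.68756106 197.64006569]
 [  0.           0.           1.        ]] [-0.08168896  0.          0.          0.          0.        ] [[-0.00516148 -0.99995107  0.00843895 -0.00265334]
 [ 0.98513105 -0.00363539  0.17176612 -0.62181053]
 [-0.17172703  0.00920004  0.98510161 -1.6404627 ]
 [ 0.          0.          0.          1.        ]]
scene [[493.12004237   0.         319.34508374]
 [  0.         493.12004237 193.44003871]
 [  0.           0.           1.        ]] [-0.02497762  0.          0.          0.          0.        ] [[ 0.41295509  0.91064385 -0.01399529 -0.27324824]
 [-0.59255858  0.2803171   0.75517988  0.27568946]
 [ 0.69162304 -0.30356234  0.6553682  -1.89168173]
 [ 0.          0.          0.          1.        ]]
```

View pics/top0.png

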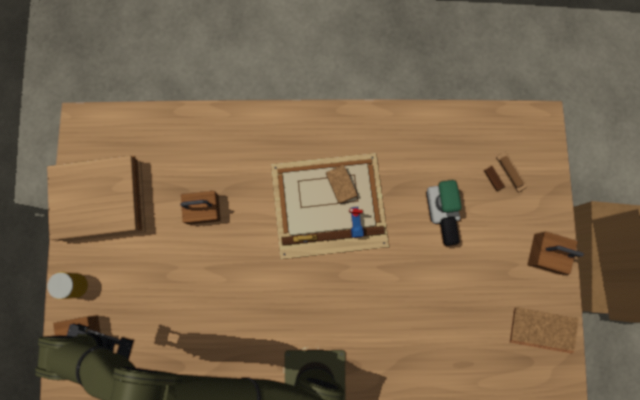

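View pics/scene0.png

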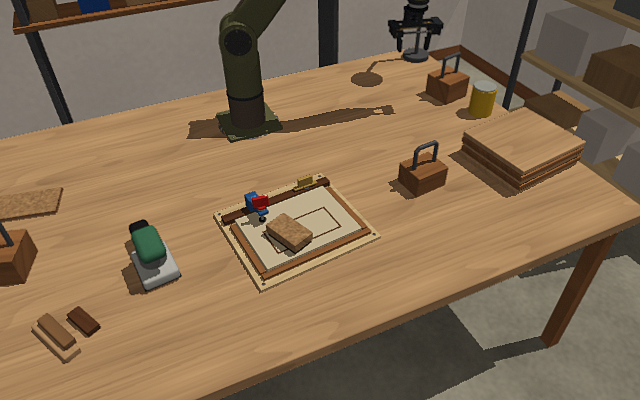

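The top view shows the jig at about columns 275–388 and rows 155–257. In it, the turnbutton is near (304,238), the clamp post near (357,230), the red screw near (356,211) and the weight at (200,207). The gripper is at the lower left.

```bash
cat >h.py <<'E'
import numpy as np,cv2
from scipy.spatial.transform import Rotation as R
from plant import r,cams
def T(p,q):
    M=np.eye(4);M[:3,:3]=R.from_quat(q).as_matrix();M[:3,3]=p;return M
def snap(n):
    st=r.get_state();s=cams.snapshot(n)
    s["wfc"]=T(st["tool_pos"],st["eef_rot"])@s["tool_from_camera"] if n=="wrist" else np.linalg.inv(s["camera_from_world"])
    return s
def p2w(s,uv,z):
    n=cv2.undistortPoints(np.array([[uv]],float),s["camera_matrix"],np.array(s["D"]))[0,0]
    d=s["wfc"][:3,:3]@[n[0],-n[1],-1];o=s["wfc"][:3,3]
    return o+d*(z-o[2])/d[2]
def togo(p,yaw):
    """shift in tool axes (mm) and tool-z turn (deg) to bring TCP to p, pointing down, tool y at world angle yaw (mod 180)"""
    st=r.get_state();M=R.from_quat(st["eef_rot"])
    y=M.as_matrix()[:,1];a=np.degrees(np.arctan2(y[1],y[0]))
    d=(np.degrees(yaw)-a+90)%180-90
    print("TCP",st["tool_pos"].round(4),"toolz",M.as_matrix()[:,2].round(3),"tool y deg",a.round(1),"shift mm",(M.inv().apply(np.array(p)-st["tool_pos"])*1e3).round(1),"turn about tool z",(-d).round(1),"q",st["q"].round(2))
E
python3 - <<'E'
from h import *
s=snap("top")
for n,uv,z in[("button",(304,238),.072),("post",(358,236),.077),("screw",(356,211),.121),("jig bl",(281,257),.012),("br",(387,246),.012),("tl",(274,164),.012),("tr",(378,154),.012),("weight",(200,207),.08),("wt2",(75,335),.08),("sander",(445,205),.1),]: print(n,p2w(s,uv,z).round(3))
w=p2w(s,(330,225),.1); togo([w[0],w[1],.35],np.pi/2)
E
```

```text
button [0.48  0.034 0.072]
post [ 0.486 -0.148  0.077]
screw [ 0.565 -0.139  0.121]
jig bl [0.42  0.115 0.012]
br [ 0.456 -0.255  0.012]
tl [0.752 0.142 0.012]
tr [ 0.788 -0.233  0.012]
weight [0.586 0.388 0.08 ]
wt2 [0.157 0.796 0.08 ]
sander [ 0.587 -0.443  0.1  ]
TCP [0.1599 0.6038 0.2381] toolz [-0.    -0.001 -1.   ] tool y deg 75.2 shift mm [-517.2 -542.8 -111.1] turn about tool z -14.8 q [-1.28  0.69 -0.19  1.57  0.16  0.9  -0.22]
```

```bash
python3 -m pendant '[[-1,[0,0,-55],[0,0,0]],[-1,[0,0,-55],[0,0,0]],[-1,[-35,-36,0],[0,0,0]],[-1,[-35,-36,0],[0,0,0]],[-1,[-35,-36,0],[0,0,0]],[-1,[-35,-36,0],[0,0,0]],[-1,[-35,-36,0],[0,0,0]],[-1,[-35,-36,0],[0,0,0]]]' 20
python3 -m pendant '[[-1,[-35,-36,0],[0,0,0]],[-1,[-35,-36,0],[0,0,0]],[-1,[-35,-36,0],[0,0,0]],[-1,[-35,-36,0],[0,0,0]],[-1,[-35,-36,0],[0,0,0]],[-1,[-35,-36,0],[0,0,0]],[-1,[-35,-36,0],[0,0,0]],[-1,[-35,-36,0],[0,0,0]]]'
python3 -c "
from h import *
togo([.525,-.05,.35],np.pi/2)"
```

```text
clock: 1.15
tool_pos: [0.3083, 0.34, 0.3486]
eef_rot: [0.129, 0.992, -0.0, 0.0]
contact_force: [0.6, 0.2, 0.6]
opening: 1.001
finger_force: 0.0
clock: 2.15
tool_pos: [0.5051, -0.0098, 0.3486]
eef_rot: [0.129, 0.992, 0.0, -0.0]
contact_force: [0.4, 0.5, -0.5]
opening: 1.0
finger_force: 0.0
TCP [ 0.5051 -0.0098  0.3486] toolz [-0.  0. -1.] tool y deg 75.2 shift mm [-29.5 -33.7  -1.4] turn about tool z -14.8 q [-0.02  0.4  -0.08  1.76  0.04  0.98  1.2 ]
```

```bash
python3 -m pendant '[[-1,[-30,-34,0],[0,0,0]],[-1,[0,0,0],[0,0,-10]],[-1,[0,0,0],[0,0,-10]],[-1,[0,0,0],[0,0,0]]]'
python3 - <<'E'
from h import *
s=snap("wrist");cv2.imwrite("pics/w1.png",s["img"][:,:,::-1]);np.save("w1.npy",s,allow_pickle=True)
E
```

```text
clock: 2.65
tool_pos: [0.5247, -0.0491, 0.3484]
eef_rot: [-0.044, 0.999, 0.0, -0.0]
contact_force: [0.1, -0.0, 0.2]
opening: 0.999
finger_force: 0.0
```

View pics/w1.png

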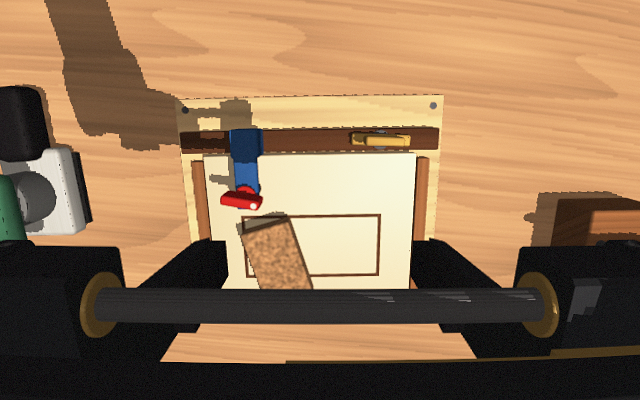

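The wrist view has the robot at the top and +y to the right. The clamp post is at (247,145), the red wing runs (222,200) to (262,205) with its dot near (254,206), and the turnbutton ridge runs (352,137) to (410,141). I'll enlarge that region.

```bash
python3 - <<'E'
import cv2
i=cv2.imread("pics/w1.png")[90:215,200:450];cv2.imwrite("pics/w1c.png",cv2.resize(i,None,fx=3.2,fy=3.2,interpolation=cv2.INTER_CUBIC))
E
```

```text
(no output)
```

View pics/w1c.png

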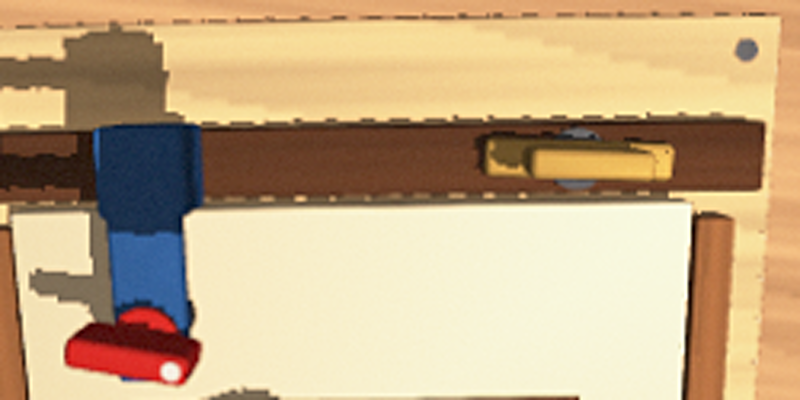

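```bash
cat >>h.py <<'E'
def w2p(s,P):
    P=np.atleast_2d(P);c=(np.linalg.inv(s["wfc"])@np.c_[P,np.ones(len(P))].T)[:3].T*[1,-1,-1]
    return cv2.projectPoints(c,np.zeros(3),np.zeros(3),s["camera_matrix"],np.array(s["D"]))[0][:,0]
E
python3 - <<'E'
from h import *
s=np.load("w1.npy",allow_pickle=True).item()
print(s["wfc"].round(3),s["tool_from_camera"].round(3))
f=lambda u,v,z:p2w(s,(200+u/3.2,90+v/3.2),z)
L,Rr=f(487,158,.042),f(672,163,.042);print("bar",L,Rr,np.linalg.norm(L-Rr),(L+Rr)/2,np.degrees(np.arctan2(*(Rr-L)[[1,0]])))
L,Rr=f(532,164,.072),f(655,166,.072);print("ridge",L,Rr,np.linalg.norm(L-Rr),(L+Rr)/2,np.degrees(np.arctan2(*(Rr-L)[[1,0]])))
# rail edges
A,B=f(200,125,.031),f(760,121,.031);print("rail edge",A,B,np.degrees(np.arctan2(*(B-A)[[1,0]])))
A,B=f(200,207,.030),f(690,202,.030);print("panel edge",np.degrees(np.arctan2(*(B-A)[[1,0]])))
A,B=f(70,352,.121),f(192,378,.121);print("wing bright bottom-edge?",A,B,np.linalg.norm(A-B),f(170,372,.121))
print("bracket at h: wing pts",[f(u,v,.121).round(4) for u,v in((66,350),(80,322),(198,345),(187,383))])
E
```

```text
[[-0.087 -0.964 -0.253  0.46 ]
 [ 0.996 -0.084 -0.023 -0.056]
 [ 0.001 -0.254  0.967  0.495]
 [ 0.     0.     0.     1.   ]] [[-0.001  0.967  0.254  0.065]
 [ 1.     0.001 -0.    -0.001]
 [-0.     0.254 -0.967 -0.147]
 [ 0.     0.     0.     1.   ]]
bar [ 0.4852218 -0.0080471  0.042    ] [0.48017312 0.07013714 0.042     ] 0.07834707372261934 [0.48269746 0.03104502 0.042     ] 93.69469477455965
ridge [0.4842979  0.00671289 0.072     ] [0.48063856 0.05526352 0.072     ] 0.04868834318617632 [0.48246823 0.0309882  0.072     ] 94.31032820940302
rail edge [ 0.48257505 -0.13072368  0.031     ] [0.45940358 0.10850772 0.031     ] 95.53229541345809
panel edge 95.63638002342529
wing bright bottom-edge? [ 0.56303892 -0.15977857  0.121     ] [ 0.56896806 -0.11490321  0.121     ] 0.04526535588809188 [ 0.56739806 -0.12302973  0.121     ]
bracket at h: wing pts [array([ 0.5624, -0.1613,  0.121 ]), array([ 0.5515, -0.1563,  0.121 ]), array([ 0.5564, -0.1133,  0.121 ]), array([ 0.571 , -0.1167,  0.121 ])]
```

```bash
python3 -m pendant '[[-1,[0,0,0],[0,0,10]],[-1,[0,0,0],[0,0,10]],[-1,[0,0,0],[0,0,10]],[-1,[0,0,0],[0,0,10]],[-1,[0,0,0],[0,0,10]],[-1,[0,0,0],[0,0,10]],[-1,[0,0,0],[0,0,10]],[-1,[0,0,0],[0,0,10]]]'
python3 -m pendant '[[-1,[0,0,0],[0,0,10]],[-1,[0,0,0],[0,0,1]],[-1,[0,0,0],[0,0,0]]]'
python3 -c "
from h import *
togo([.4825,.031,.15],np.radians(4))"
```

```text
clock: 3.7
tool_pos: [0.5248, -0.0486, 0.3487]
eef_rot: [0.611, 0.792, 0.0, -0.0]
contact_force: [0.1, -0.5, 0.6]
opening: 1.002
finger_force: 0.0
clock: 4.08
tool_pos: [0.5249, -0.0487, 0.3487]
eef_rot: [0.68, 0.733, 0.0, -0.0]
contact_force: [-0.2, 0.7, -0.4]
opening: 1.001
finger_force: 0.0
TCP [ 0.5249 -0.0487  0.3487] toolz [-0.  0. -1.] tool y deg 4.3 shift mm [ 82.6 -36.3 198.7] turn about tool z 0.3 q [-0.17  0.44  0.27  1.72 -0.13  1.    0.22]
```

```bash
python3 -m pendant '[[-1,[41,-18,0],[0,0,0]],[-1,[41.5,-18.3,0],[0,0,0]],[-1,[0,0,50],[0,0,0]],[-1,[0,0,50],[0,0,0]],[-1,[0,0,50],[0,0,0]],[-1,[0,0,0],[0,0,0]]]'
python3 - <<'E'
from h import *
s=snap("wrist");i=s["img"][:,:,::-1].copy()
for P in w2p(s,[[.4825,.031,.072],[.4825+.04*np.cos(np.radians(94)),.031+.04*np.sin(np.radians(94)),.042],[.4825,.031,.042]]): cv2.drawMarker(i,tuple(P.round().astype(int).tolist()),(0,255,0),0,10)
cv2.imwrite("pics/w2.png",i)
togo([.4825,.031,.046],np.radians(4))
E
```

```text
clock: 4.82
tool_pos: [0.4804, 0.0306, 0.1965]
eef_rot: [0.681, 0.733, -0.003, -0.002]
contact_force: [-0.7, -0.8, 0.7]
opening: 0.997
finger_force: 0.0
TCP [0.4822 0.0306 0.1984] toolz [-0.003 -0.    -1.   ] tool y deg 4.2 shift mm [  0.4   0.7 152.4] turn about tool z 0.2 q [-0.28  0.58  0.19  2.04 -0.2   0.54  0.12]
```

View pics/w2.png

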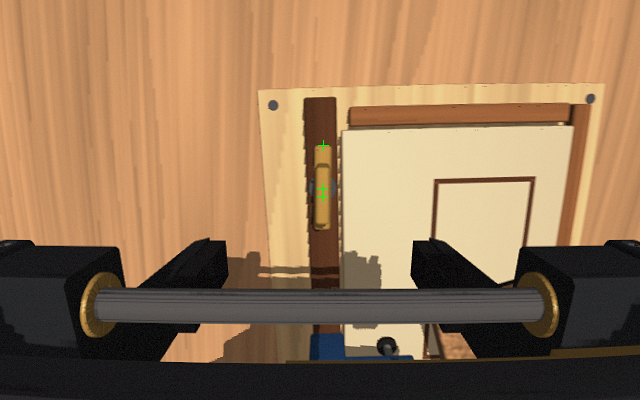

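The ridge and bar are centred at about (323,188), and the projected estimate falls on them. Descending.

```bash
python3 -m pendant '[[-1,[0.4,0.6,40],[0,0,0]],[-1,[0,0,40],[0,0,0]],[-1,[0,0,30],[0,0,0]],[-1,[0,0,0],[0,0,0]]]'
python3 -c "
from h import *
togo([.4825,.031,.046],np.radians(4))"
```

```text
clock: 5.38
tool_pos: [0.4841, 0.0312, 0.0893]
eef_rot: [0.681, 0.732, 0.0, -0.0]
contact_force: [-0.2, 0.4, -0.0]
opening: 1.0
finger_force: 0.0
TCP [0.4841 0.0312 0.0893] toolz [ 0.     0.001 -1.   ] tool y deg 4.2 shift mm [-0.1 -1.7 43.3] turn about tool z 0.2 q [-0.21  0.78  0.09  2.11 -0.25  0.26  0.17]
```

```bash
python3 -m pendant '[[-1,[0,-1.6,20],[0,0,0]],[-1,[0,0,18],[0,0,0]],[-1,[0,0,5],[0,0,0]],[-1,[0,0,0],[0,0,0]]]'
python3 -c "
from h import *
togo([.4825,.031,.046],np.radians(4))"
```

```text
clock: 5.88
tool_pos: [0.4828, 0.0311, 0.047]
eef_rot: [0.681, 0.732, 0.001, 0.001]
contact_force: [-0.4, 0.3, -0.1]
opening: 0.999
finger_force: 0.0
TCP [0.4828 0.0311 0.047 ] toolz [ 0.002  0.    -1.   ] tool y deg 4.2 shift mm [-0.1 -0.4  1. ] turn about tool z 0.2 q [-0.19  0.86  0.05  2.13 -0.26  0.15  0.18]
```

Close on the ridge.

```bash
python3 -m pendant '[[1,[0,0,0],[0,0,0]],[1,[0,0,0],[0,0,0]],[1,[0,0,0],[0,0,0]],[1,[0,0,0],[0,0,0]],[1,[0,0,0],[0,0,0]],[1,[0,0,0],[0,0,0]]]' 20
```

```text
clock: 6.62
tool_pos: [0.4817, 0.031, 0.0457]
eef_rot: [0.681, 0.732, -0.0, -0.0]
contact_force: [-0.3, -0.1, 0.4]
opening: 0.345
finger_force: 0.0
```

```bash
python3 -m pendant '[[1,[0,0,0],[0,0,0]],[1,[0,0,0],[0,0,0]],[1,[0,0,0],[0,0,0]],[1,[0,0,0],[0,0,0]]]' 20
```

```text
clock: 7.12
tool_pos: [0.4817, 0.0311, 0.0457]
eef_rot: [0.681, 0.732, -0.0, -0.0]
contact_force: [0.4, -0.8, -0.4]
opening: 0.134
finger_force: 20.0
```

```bash
python3 -m pendant '[[1,[0,0,0],[0,0,10]],[1,[0,0,0],[0,0,10]],[1,[0,0,0],[0,0,10]],[1,[0,0,0],[0,0,10]]]'
python3 -m pendant '[[1,[0,0,0],[0,0,10]],[1,[0,0,0],[0,0,10]],[1,[0,0,0],[0,0,10]],[1,[0,0,0],[0,0,10]],[1,[0,0,0],[0,0,0]]]'
python3 -c "
from h import *
togo([.4825,.031,.046],np.radians(-86));print(r.get_state()['moment'])"
```

```text
clock: 7.62
tool_pos: [0.4817, 0.0311, 0.0457]
eef_rot: [0.892, 0.453, 0.0, -0.0]
contact_force: [-0.6, -1.5, 0.2]
opening: 0.135
finger_force: 20.0
clock: 8.25
tool_pos: [0.4817, 0.0311, 0.0457]
eef_rot: [0.992, 0.124, -0.0, 0.0]
contact_force: [-0.6, -0.5, 0.2]
opening: 0.133
finger_force: 20.0
TCP [0.4817 0.0311 0.0457] toolz [-0. -0. -1.] tool y deg -75.7 shift mm [ 0.8  0.3 -0.3] turn about tool z 10.3 q [-0.3   0.89  0.23  2.13 -0.92  0.22 -0.56]
[-0.06247093  0.15298237 -0.13893018]
```

```bash
python3 -m pendant '[[1,[0,0,0],[0,0,3]],[1,[0,0,0],[0,0,2]],[1,[0,0,0],[0,0,0]]]'
python3 -c "
from h import *
togo([.4825,.031,.046],np.radians(-84.4));print(r.get_state()['moment'])"
```

```text
clock: 8.62
tool_pos: [0.4816, 0.0311, 0.0457]
eef_rot: [0.997, 0.081, -0.0, -0.0]
contact_force: [-0.1, -0.3, -1.4]
opening: 0.13
finger_force: 20.0
TCP [0.4816 0.0311 0.0457] toolz [-0.  0. -1.] tool y deg -80.7 shift mm [ 0.9  0.2 -0.3] turn about tool z 3.7 q [-0.3   0.89  0.24  2.13 -0.94  0.23 -0.63]
[-0.0623534   0.15945513 -0.04499483]
```

```bash
python3 -m pendant '[[1,[0,0,0],[0,0,3]],[1,[0,0,0],[0,0,2]],[1,[0,0,0],[0,0,0]]]'
python3 -c "
from h import *
togo([.4825,.031,.046],np.radians(-84.4));print(r.get_state()['moment'])"
```

```text
clock: 9.0
tool_pos: [0.4816, 0.0311, 0.0457]
eef_rot: [0.999, 0.037, -0.0, 0.0]
contact_force: [-0.8, -0.1, -0.8]
opening: 0.135
finger_force: 20.0
TCP [0.4816 0.0311 0.0457] toolz [-0. -0. -1.] tool y deg -85.7 shift mm [ 0.9  0.1 -0.3] turn about tool z -1.3 q [-0.3   0.89  0.24  2.13 -0.95  0.23 -0.71]
[-0.19059305  0.25371615  0.41328224]
```

The moment rose to 0.41 N m, so the button is at its stop. Release and rise.

```bash
python3 -m pendant '[[-1,[0,0,0],[0,0,0]],[-1,[0,0,0],[0,0,0]],[-1,[0,0,0],[0,0,0]],[-1,[0,0,-20],[0,0,0]],[-1,[0,0,-40],[0,0,0]],[-1,[0,0,-50],[0,0,0]],[-1,[0,0,-50],[0,0,0]],[-1,[0,0,-40],[0,0,0]]]'
python3 -c "
from h import *
togo([.53,-.14,.25],np.radians(-84.4))"
```

```text
clock: 10.0
tool_pos: [0.4817, 0.0311, 0.2476]
eef_rot: [0.999, 0.036, 0.0, -0.0]
contact_force: [1.1, 0.1, -0.1]
opening: 0.992
finger_force: 0.0
TCP [0.4817 0.0311 0.2476] toolz [ 0.001  0.    -1.   ] tool y deg -85.8 shift mm [ 35.8 174.1  -2.4] turn about tool z -1.4 q [-0.62  0.6   0.75  2.   -0.59  0.77 -1.  ]
```

```bash
python3 -m pendant '[[-1,[15,40,0],[0,0,0]],[-1,[20,45,0],[0,0,0]],[-1,[15,45,0],[0,0,0]],[-1,[18,40,0],[0,0,0]],[-1,[0,0,0],[0,0,-10]],[-1,[0,0,0],[0,0,-10]],[-1,[0,0,0],[0,0,-10]],[-1,[0,0,0],[0,0,-10]]]'
python3 -m pendant '[[-1,[0,0,0],[0,0,-10]],[-1,[0,0,0],[0,0,-10]],[-1,[0,0,0],[0,0,-10]],[-1,[0,0,0],[0,0,-8]],[-1,[0,0,0],[0,0,0]]]'
python3 -c "
from h import *
togo([.563,-.14,.25],np.radians(-8))
s=snap('wrist');np.save('w3.npy',s,allow_pickle=True);cv2.imwrite('pics/w3.png',s['img'][:,:,::-1])"
```

```text
clock: 11.0
tool_pos: [0.5615, -0.1335, 0.2455]
eef_rot: [0.926, 0.379, -0.0, -0.0]
contact_force: [0.2, 0.8, 0.2]
opening: 1.0
finger_force: 0.0
clock: 11.62
tool_pos: [0.5616, -0.1336, 0.2457]
eef_rot: [0.754, 0.657, 0.0, -0.0]
contact_force: [0.6, -0.3, 0.4]
opening: 1.001
finger_force: 0.0
TCP [ 0.5616 -0.1336  0.2457] toolz [-0.     0.001 -1.   ] tool y deg -7.9 shift mm [-6.1  2.3 -4.3] turn about tool z 0.1 q [-0.02  0.63  0.29  1.72 -0.24  0.82  0.25]
```

View pics/w3.png

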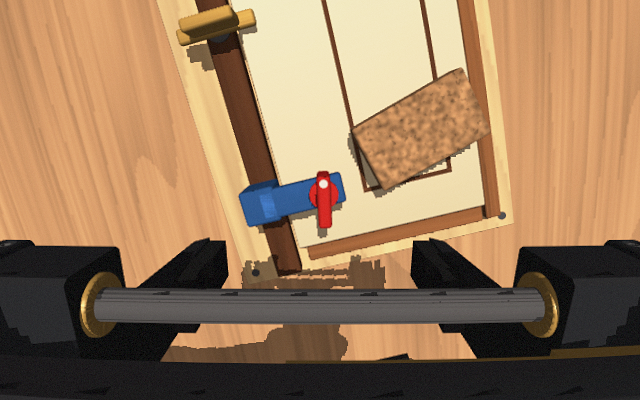

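The turnbutton now lies across the panel edge at (217,25). The red wing runs from about (322,172) to (325,228), with its dot at (323,183). I'll measure it by colour.

```bash
python3 - <<'E'
import cv2
i=cv2.imread("pics/w3.png")[160:240,275:375];cv2.imwrite("pics/w3c.png",cv2.resize(i,None,fx=7,fy=7,interpolation=cv2.INTER_CUBIC))
E
```

```text
(no output)
```

View pics/w3c.png

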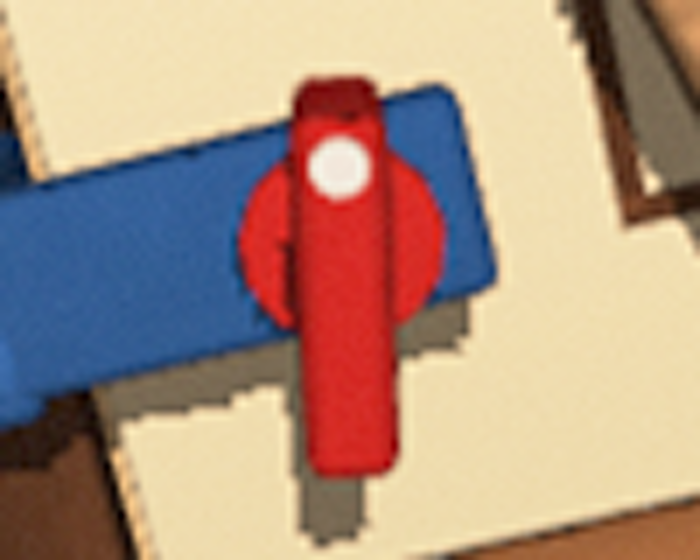

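```bash
python3 - <<'E'
from h import *
s=np.load("w3.npy",allow_pickle=True).item()
f=lambda u,v,z:p2w(s,(275+u/7,160+v/7),z)
a,b=f(339,118,.121),f(354,474,.121);print((a+b)/2,np.linalg.norm(a-b),"wing deg",np.degrees(np.arctan2(*(a-b)[[1,0]])),"collar",f(342,243,.089))
c=(a+b)/2;yaw=np.arctan2(*(a-b)[[1,0]])-np.pi/2
togo([c[0],c[1],.094],yaw)
E
```

```text
[ 0.56567425 -0.1399265   0.121     ] 0.044352314912905505 wing deg 84.59753549434126 collar [ 0.56549978 -0.14034238  0.089     ]
TCP [ 0.5616 -0.1336  0.2456] toolz [-0.     0.001 -1.   ] tool y deg -8.0 shift mm [ -5.8   4.9 151.6] turn about tool z -2.6 q [-0.02  0.63  0.29  1.72 -0.24  0.82  0.25]
```

```bash
python3 -m pendant '[[-1,[-5.8,4.9,0],[0,0,0]],[-1,[0,0,0],[0,0,-2.6]],[-1,[0,0,40],[0,0,0]],[-1,[0,0,40],[0,0,0]],[-1,[0,0,40],[0,0,0]],[-1,[0,0,20],[0,0,0]],[-1,[0,0,0],[0,0,0]]]'
python3 -c "
from h import *
togo([.5656,-.1401,.094],np.radians(-5.4))"
```

```text
clock: 12.55
tool_pos: [0.5649, -0.1397, 0.1042]
eef_rot: [0.738, 0.674, -0.001, -0.001]
contact_force: [-0.4, 0.4, -1.3]
opening: 1.0
finger_force: 0.0
TCP [ 0.5649 -0.1397  0.1042] toolz [-0.003  0.001 -1.   ] tool y deg -5.2 shift mm [-0.3  0.7 10.2] turn about tool z 0.2 q [ 0.05  0.83  0.19  1.81 -0.29  0.52  0.35]
```

```bash
python3 -m pendant '[[-1,[-0.3,0.7,10],[0,0,0]],[1,[0,0,0],[0,0,0]],[1,[0,0,0],[0,0,0]],[1,[0,0,0],[0,0,0]],[1,[0,0,0],[0,0,0]],[1,[0,0,0],[0,0,0]],[1,[0,0,0],[0,0,0]],[1,[0,0,0],[0,0,0]]]' 20
python3 -m pendant '[[1,[0,0,0],[0,0,0]],[1,[0,0,0],[0,0,0]],[1,[0,0,0],[0,0,0]]]' 20
python3 -c "
from h import *
togo([.5656,-.1401,.094],np.radians(-84.4));print(r.get_state()['moment'])"
```

```text
clock: 13.55
tool_pos: [0.5666, -0.1403, 0.0957]
eef_rot: [0.739, 0.674, 0.0, -0.0]
contact_force: [-0.0, -0.7, 0.1]
opening: 0.228
finger_force: 0.0
clock: 13.92
tool_pos: [0.5651, -0.1402, 0.0955]
eef_rot: [0.739, 0.674, -0.001, -0.001]
contact_force: [-5.9, 1.3, 3.3]
opening: 0.132
finger_force: 20.0
TCP [ 0.5651 -0.1402  0.0955] toolz [-0.003  0.001 -1.   ] tool y deg -5.2 shift mm [0.1 0.5 1.5] turn about tool z 79.2 q [ 0.06  0.85  0.19  1.82 -0.29  0.51  0.35]
[ 0.12257514  1.1973287  -0.00680168]
```

```bash
python3 -m pendant '[[1,[0,-1,0],[0,0,8]],[1,[0,0,0],[0,0,10]],[1,[0,0,0],[0,0,10]],[1,[0,0,0],[0,0,10]],[1,[0,0,0],[0,0,10]],[1,[0,0,0],[0,0,10]],[1,[0,0,0],[0,0,10]],[1,[0,0,0],[0,0,0]]]'
python3 -c "
from h import *
togo([.5656,-.1401,.094],np.radians(-84.4));print(r.get_state()['moment'])"
```

```text
clock: 14.92
tool_pos: [0.5645, -0.1397, 0.0955]
eef_rot: [0.989, 0.145, -0.001, -0.0]
contact_force: [-4.9, 1.6, 4.7]
opening: 0.133
finger_force: 20.0
TCP [ 0.5645 -0.1397  0.0955] toolz [-0.002  0.001 -1.   ] tool y deg -73.3 shift mm [0.9 0.7 1.5] turn about tool z 11.1 q [-0.11  0.9   0.5   1.83 -0.72  0.6  -0.44]
[ 0.22729279  1.16953448 -0.09948974]
```

```bash
python3 -m pendant '[[1,[0,0,0],[0,0,4]],[1,[0,0,0],[0,0,4]],[1,[0,0,0],[0,0,3]],[1,[0,0,0],[0,0,2]],[1,[0,0,0],[0,0,0]]]' 30
python3 -c "
from h import *
togo([.5656,-.1401,.094],np.radians(-84.4));print(r.get_state()['moment'])"
```

```text
clock: 15.55
tool_pos: [0.5645, -0.1396, 0.0955]
eef_rot: [0.999, 0.034, -0.001, -0.0]
contact_force: [-5.1, 1.9, 4.7]
opening: 0.136
finger_force: 30.0
TCP [ 0.5645 -0.1396  0.0955] toolz [-0.003  0.001 -1.   ] tool y deg -86.1 shift mm [1.1 0.6 1.5] turn about tool z -1.7 q [-0.14  0.92  0.55  1.83 -0.79  0.63 -0.6 ]
[0.27782081 1.27164227 0.52918901]
```

```bash
python3 -m pendant '[[1,[0,0,0],[0,0,2]],[1,[0,0,0],[0,0,0]],[1,[0,0,0],[0,0,0]]]' 30
python3 -c "
from h import *
togo([.5656,-.1401,.094],np.radians(-84.4));print(r.get_state()['moment'])"
```

```text
clock: 15.92
tool_pos: [0.5646, -0.1396, 0.0955]
eef_rot: [1.0, 0.017, -0.001, -0.0]
contact_force: [-5.4, 1.5, 4.2]
opening: 0.141
finger_force: 30.0
TCP [ 0.5646 -0.1396  0.0955] toolz [-0.002  0.001 -1.   ] tool y deg -88.0 shift mm [1.  0.6 1.5] turn about tool z -3.6 q [-0.14  0.92  0.56  1.83 -0.8   0.64 -0.62]
[0.25488369 1.17217128 0.65835216]
```

The screw is seated: the moment is 0.66 N m against 0.06 N m of friction, and the pads have started to twist on the wing. Back off to tool y ≈ +5.5°.

```bash
python3 -m pendant '[[1,[0,0,0],[0,0,-10]],[1,[0,0,0],[0,0,-10]],[1,[0,0,0],[0,0,-10]],[1,[0,0,0],[0,0,-10]],[1,[0,0,0],[0,0,-10]],[1,[0,0,0],[0,0,-10]],[1,[0,0,0],[0,0,-10]],[1,[0,0,0],[0,0,-10]]]'
python3 -m pendant '[[1,[0,0,0],[0,0,-10]],[1,[0,0,0],[0,0,-3]],[1,[0,0,0],[0,0,0]],[1,[0,0,0],[0,0,0]],[1,[0,0,0],[0,0,0]]]'
python3 - <<'E'
from h import *
togo([.5656,-.1401,.094],np.radians(5.5));print(r.get_state()['moment'])
for n in("wrist","scene"):
    s=snap(n);i=s["img"][:,:,::-1]
    if n=="scene": i=cv2.resize(i[160:260,200:360],None,fx=4,fy=4)
    cv2.imwrite(f"pics/{n}f.png",i)
E
```

```text
clock: 16.92
tool_pos: [0.5651, -0.1401, 0.0956]
eef_rot: [0.754, 0.657, -0.0, -0.001]
contact_force: [-3.0, 0.0, 1.0]
opening: 0.134
finger_force: 30.0
clock: 17.55
tool_pos: [0.5652, -0.1401, 0.0956]
eef_rot: [0.677, 0.736, -0.0, -0.0]
contact_force: [-4.4, 2.1, 2.1]
opening: 0.134
finger_force: 30.0
TCP [ 0.5652 -0.1401  0.0956] toolz [-0.001  0.    -1.   ] tool y deg 4.7 shift mm [-0.1  0.4  1.6] turn about tool z -0.8 q [ 0.08  0.84  0.15  1.82 -0.24  0.5   0.47]
[0.15499719 1.0703831  0.03491368]
```

View pics/wristf.png

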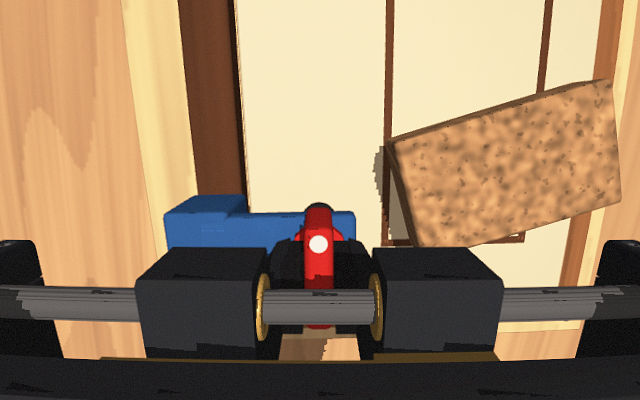

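View pics/scenef.png

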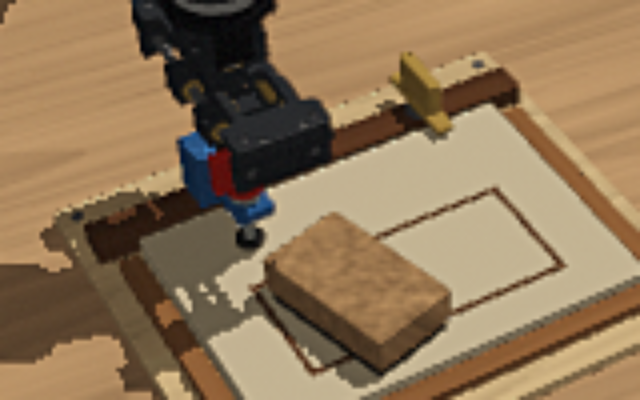

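The wrist view shows the wing held between the pads, square to the clamp arm, with its dot at (318,243). The scene crop shows the turnbutton across the panel edge at (430,95) and the sanding block in place. Handing in.

```bash
python3 -c "
from plant import r
print(r.finish_job())"
```

```text
the job is handed in; nothing more can be done
None
```

The job is handed in, verdict not reported: the turnbutton is across the panel edge at its stop, and the thumbscrew was seated, then backed off about a quarter turn (about 89° by tool angle), with the gripper still closed on it at 30 N; I saw nothing else disturbed.

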